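# Lid the ingredient tins

### The arm

A 7-joint arm with a two-finger parallel gripper is mounted at the origin on the work surface. World frame = base frame: x ahead of the robot, y to its left, z up, the work surface at z = 0. Lengths are in m, angles in rad, forces in N, time in s.
With the tool pointing down it reaches from about 0.35 to 0.9 m from the base axis. Payload 8.1 kg.
Tool frame: the origin (TCP) lies on the centre line of the jaws, within the pads' length; the fingertips stand 17 mm ahead of it and the grasp point (between the pads) lies 2 mm behind it; z points along the fingers, y is the direction in which the jaws open and shut (so a half turn about z gives the same grasp; the last joint's range is limited). The gripper opens to 92 mm and grips with 3 to 60 N. Pads are 19 mm wide; open, the fingers measure 130 mm over their backs; the gripper's body (75 mm by 190 mm) begins 47 mm behind the grasp point.
Start: joints at [1.12, 0.434, 0.025, 1.573, -0.012, 1.134, -0.075], TCP at [0.213, -0.588, 0.244] pointing down, gripper open.
Joint ranges: [-2.62, 2.62], [-0.44, 2.09], [-1.27, 1.32], [0.08, 2.57], [-1.32, 4.46], [0.12, 2], [-2.74, 2.74]. Speed limits (rad/s): [2.22, 2.22, 3.01, 3.01, 3.14, 3.14, 3.14].

### API

Orientations are given as a rotation vector (axis times angle).
In Python, from cell import arm, imaging, job gives the robot as it stands.
- The arm moves only by the tool jog_arm, never from a script. Its argument "moves" is a list of rows, each an object with "fingers": the closure, from -1 (fully open) to 1 (shut); "xyz": the shift along the tool's x, y, z in cm, a list of three; "angular": the turn, a rotation vector about the tool's x, y, z in rad, a list of three. In form: [{"fingers": fingers, "xyz": [dx, dy, dz], "angular": [ax, ay, az]}, ...]. A call has 1 to 12 rows; each row is the pose to reach, as a shift and turn from the pose commanded when the call began, along the tool's axes at that moment; what a row does not reach only later rows make up. A row lasts 1/8 s, in which the tool goes at most 62.5 mm and 10.7 degrees, less where a joint would pass 70% of its speed; a pose out of reach is approached as far as the arm can. A call with a gripper value outside its range is refused whole. The fingers move at their own pace and stop on an object; "grip_force" is the grip in N (left out, the last holds). Time passes only in rows, so rows that repeat a pose let the fingers close. It gives the time, the measured TCP pose, the force and the opening at its end, in the units of the state.
- arm.observe(): the state, without advancing time (a new reading comes with each control period).
- imaging.get_image(name): name is "side" or "top"; returns the picture (420x560x3 uint8, red, green, blue); there is no depth.
- imaging.camera_params(name): a dict with "fx", "fy", "cx", "cy" (pixels), "dist" ([k1, k2, p1, p2, k3] as OpenCV has them; the pictures are not rectified), "rvec" (rotation vector, rad) and "tvec" (3), from world to camera coordinates, as OpenCV has them. Camera axes: x right, y down, z forward; pixel columns grow to the right and rows downward; lengths in m; the calibration is good to about 2 mm. A picture is of the moment at which its call begins. camera_params takes no time and is no camera call.
- job.sign_off(): hands the job in, once; it reports no verdict.
The state is a dict: "clock": time; "joints": joint angles; "dq": joint speeds; "joint_efforts": joint torques, N m; "position": TCP position; "ee_rot": TCP orientation; "force": force on the tool from outside, world axes, zero at the start; "ft_torque": the same for the moment, N m; "width": opening from 0.0 (shut) to 1.0 (fully open).
Only numpy, scipy, OpenCV 4.12 (cv2) and the standard library are available. Lean on these libraries where they do the work, as an engineer would, in place of code of your own. Each camera call takes 0.05 s, during which the arm holds its last target. There are 200 camera calls.

### The job

Close the four empty tins on the marble worktop: put each lid, grip up, on the tin that it fits in shape and size, fully seated with its flange flat on the rim, and the square and oblong lids in line with their tins' sides. Leave the tins standing where they are, and leave the bench scraper and the jar alone.

Things in the scene. Friction and masses are not known exactly. Their poses are not given: they have to be found in the camera images.
- large_round_tin: Open, empty steel tin, loose, standing upright on the worktop; round, 96 mm across outside, 90 mm inside, 60 mm tall, wall 3 mm. Origin: centre of its underside, z up. It belongs to the large round lid.
- large_round_lid: Loose steel lid, grip up on the worktop, about 133 g. From below: plug 74 mm across, 8 mm tall, enters the tin with 8 mm play all round; flange 110 mm across, 4 mm thick, rests on the rim; centred on it a round wooden knob, 26 mm across and 30 mm tall. Whole height 42 mm. Origin: centre of the plug's underside, z up. Seated, its origin is 52 mm above its tin's.
- small_round_tin: Open, empty steel tin, loose, standing upright on the worktop; round, 68 mm across outside, 62 mm inside, 60 mm tall, wall 3 mm. Origin: centre of its underside, z up. It belongs to the small round lid.
- small_round_lid: Loose steel lid, grip up on the worktop, about 100 g. From below: plug 46 mm across, 8 mm tall, enters the tin with 8 mm play all round; flange 82 mm across, 4 mm thick, rests on the rim; centred on it a round wooden knob, 26 mm across and 30 mm tall. Whole height 42 mm. Origin: centre of the plug's underside, z up. Seated, its origin is 52 mm above its tin's.
- square_tin: Open, empty steel tin, loose, standing upright on the worktop; square, 80 by 80 mm outside, 74 by 74 mm inside, 60 mm tall, wall 3 mm. Origin: centre of its underside, z up, x and y along its sides. It belongs to the square lid.
- square_lid: Loose steel lid, grip up on the worktop, about 133 g. From below: plug 58 by 58 mm, 8 mm tall, enters the tin with 8 mm play all round; flange 94 by 94 mm, 4 mm thick, rests on the rim; centred on it a wooden bar, 44 mm along x, 14 mm along y, 30 mm tall. Whole height 42 mm. Origin: centre of the plug's underside, z up, x and y along its sides (any quarter turn fits). Seated, its origin is 52 mm above its tin's.
- oblong_tin: Open, empty steel tin, loose, standing upright on the worktop; oblong, 110 mm along x by 66 mm along y outside, 104 by 60 mm inside, 60 mm tall, wall 3 mm. Origin: centre of its underside, z up, x along its long side. It belongs to the oblong lid.
- oblong_lid: Loose steel lid, grip up on the worktop, about 133 g. From below: plug 88 by 44 mm, 8 mm tall, enters the tin with 8 mm play all round; flange 124 mm along x by 80 mm along y, 4 mm thick, rests on the rim; centred on it a wooden bar, 44 mm along x, 14 mm along y, 30 mm tall. Whole height 42 mm. Origin: centre of the plug's underside, z up, x along its long side (either way round fits). Seated, its origin is 52 mm above its tin's.
- scraper: Bystander: bench scraper lying flat beside the work, steel blade and dark wooden handle, 101 by 100 mm, 20 mm tall at the handle. Origin on the worktop under its middle. Leave alone.
- jar: Bystander: closed jar, 64 mm across, 95 mm tall, standing beside the work. Origin: centre of its underside. Leave alone.
Not all that is in view belongs to the job. What is shaped like the small_round_lid but blue is not meant. Leave any purple look-alike of the oblong_tin alone.

How it is judged:
By the outcome, as a careful person would: the job done as asked, in the order asked, and still so for the second after the job is handed in, with the robot touching nothing.
It also fails if it takes over 120 s, if anything falls off the work surface, if the arm or the gripper's body presses on something with over 40 N, if the wrist force passes 120 N, or if a joint passes its speed limit or range.

## Working session

There is one attempt and no reset: what is moved stays moved. The work goes in short steps, Python scripts to look and compute and a tool call to move; the robot and the scene stay as the last step left them, time stands still between calls to the robot, and variables do not carry over. Pictures are saved under pics/ and viewed, about 12 in all and at most 16, crops included, and the job is handed in when it is done.

Besides the shell and the picture viewer there is one more tool, called after ">>>" as a command line: name --argument value ..., lists and objects as JSON in quotes. jog_arm: Moves the arm, as the interface text tells. Its arguments: {"type":"object","properties":{"moves":{"type":"array"},"grip_force":{"type":"number"}},"required":["moves"]}

```bash
mkdir -p pics; ls
python3 - <<'E'
from cell import arm, imaging
import cv2
for n in("top","side"):
    cv2.imwrite(f"pics/{n}0.png",imaging.get_image(n)[:,:,::-1])
    print(imaging.camera_params(n))
print(arm.observe())
E
```

```text
pics
{'fx': 468.5785509870511, 'fy': 468.5785509870511, 'cx': 278.5011950183769, 'cy': 211.7356347504765, 'dist': array([-0.08483707,  0.        ,  0.        ,  0.        ,  0.        ]), 'rvec': array([ 2.12432752, -2.16632862,  0.17199103]), 'tvec': array([-0.00296928,  0.46779447,  1.16120997])}
{'fx': 534.8280866272745, 'fy': 534.8280866272745, 'cx': 269.1550807252434, 'cy': 218.70181684297268, 'dist': array([-0.1320407,  0.       ,  0.       ,  0.       ,  0.       ]), 'rvec': array([ 0.20826804, -2.69792735,  1.43973389]), 'tvec': array([0.44590726, 0.06993511, 1.3975897 ])}
{'clock': 0.1, 'joints': array([ 1.12040033,  0.43516561,  0.02498901,  1.57398263, -0.01158497,
        1.13399915, -0.07508598]), 'dq': array([ 0.00010275, -0.00172236,  0.00041852, -0.00412148, -0.00049747,
       -0.00049547,  0.00109634]), 'joint_efforts': array([ 3.34670294e-03, -6.69121885e+01,  9.88073386e-01, -3.15146434e+01,
       -6.04540645e-02,  3.73093807e-02,  1.00184930e-04]), 'position': array([ 0.21281268, -0.58720292,  0.24302505]), 'ee_rot': array([-3.09289267e+00, -5.43235806e-01,  6.10929852e-04]), 'force': array([-0.02199879, -0.37071741,  0.51983718]), 'ft_torque': array([ 0.02266733, -0.00699218,  0.02017788]), 'width': 1.0023789567178054}
```

View pics/top0.png

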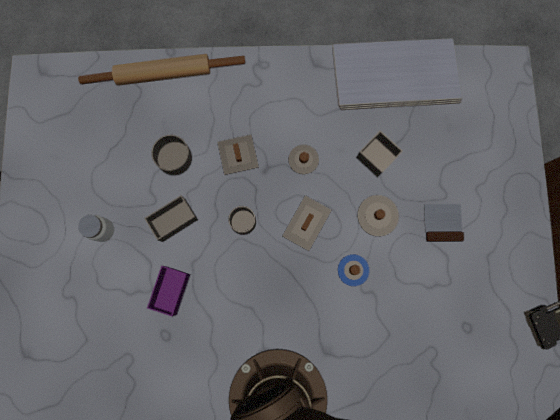

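View pics/side0.png

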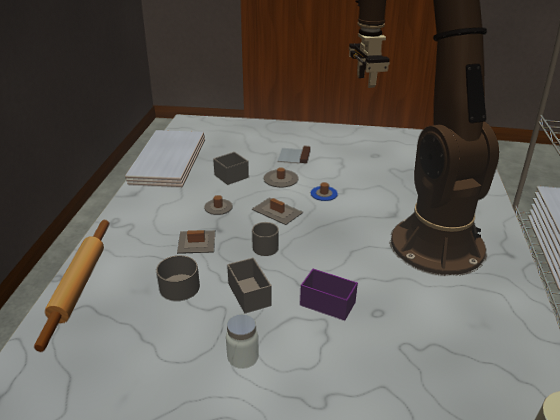

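The top view shows large round tin (172,155), square lid (238,155), small round lid (304,159), square tin (379,154), oblong tin (172,218), small round tin (243,221), oblong lid (307,222) and large round lid (379,215). The decoys are blue (354,270) and purple (169,291).

Run:
```python
import cv2
im=cv2.imread("pics/top0.png")
c=cv2.convertScaleAbs(im[125:260,140:405],alpha=1.6)
cv2.imwrite("pics/crop0.png",cv2.resize(c,None,fx=3,fy=3,interpolation=cv2.INTER_CUBIC))
```

```text
(no output)
```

View pics/crop0.png

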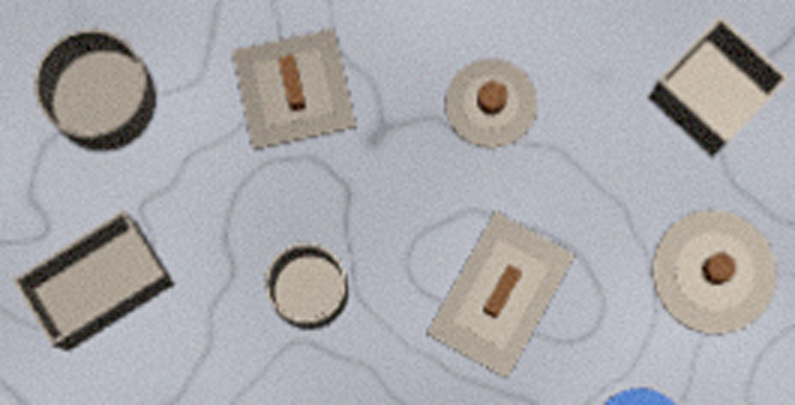

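```bash
cat > fit.py <<'E'
import cv2, numpy as np
from scipy.optimize import minimize
from cell import arm, imaging
P={n:imaging.camera_params(n) for n in("top","side")}
def proj(p,n="top"):
    c=P[n];K=np.array([[c["fx"],0,c["cx"]],[0,c["fy"],c["cy"]],[0,0,1.]])
    return cv2.projectPoints(np.asarray(p,float),c["rvec"],c["tvec"],K,c["dist"])[0][:,0]
def ray(u,v,z,n="top"):
    f=lambda q:np.sum((proj([[q[0],q[1],z]],n)[0]-(u,v))**2)
    return minimize(f,[.5,0],method="Nelder-Mead",options=dict(xatol=1e-5,fatol=1e-4)).x
def out(a,b,rnd):
    if rnd:
        t=np.linspace(0,2*np.pi,48,endpoint=False);return np.c_[np.cos(t)*a/2,np.sin(t)*a/2]
    return np.array([[1,1],[-1,1],[-1,-1],[1,-1]])*[a/2,b/2]
def prism(s,z0,z1):return np.vstack([np.c_[s,0*s[:,0]+z] for z in(z0,z1)])
TIN=dict(LR=(.096,.096,1),SR=(.068,.068,1),SQ=(.080,.080,0),OB=(.110,.066,0))
LID=dict(LR=(.110,.110,1),SR=(.082,.082,1),SQ=(.094,.094,0),OB=(.124,.080,0))
def parts(kind,name,z=0):
    if kind=="tin":return [prism(out(*TIN[name]),0,.06)]
    g=out(.026,.026,1) if name[1]=="R" else out(.044,.014,0)
    return [prism(out(*LID[name]),z+.008,z+.012),prism(g,z+.012,z+.042)]
S=6
def render(pts,q,box,n):
    x0,y0,x1,y1=box;m=np.zeros(((y1-y0)*S,(x1-x0)*S),np.uint8)
    c,s=np.cos(q[2]),np.sin(q[2])
    for p in pts:
        w=p.copy();w[:,:2]=p[:,:2]@np.array([[c,s],[-s,c]])+q[:2]
        h=cv2.convexHull(((proj(w,n)+.5-[x0,y0])*S*16-8).astype(np.int32))
        cv2.fillConvexPoly(m,h,255,shift=4)
    return cv2.resize(m,None,fx=1/S,fy=1/S,interpolation=cv2.INTER_AREA)/255.
def mask(im):
    f=im.astype(float);warm=f[...,0]-f[...,2]; v=f.max(2)
    return ((cv2.GaussianBlur(warm,(0,0),.6)>-2)|(cv2.GaussianBlur(v,(0,0),.6)<75)).astype(float)
def fit(im,kind,name,u,v,yaw=0,z=0,n="top",R=32):
    m=mask(im);box=(u-R,v-R,u+R,v+R);t=m[v-R:v+R,u-R:u+R].astype(np.uint8)
    _,l=cv2.connectedComponents(t);t=(l==l[R,R]).astype(float)
    if kind=='tin': # fill
        cs,_=cv2.findContours(t.astype(np.uint8),0,1);t=np.zeros_like(t);cv2.drawContours(t,cs,-1,1,-1)
    pts=parts(kind,name,z);xy=ray(u,v,z+.03,n)
    f=lambda q:np.abs(render(pts,q,box,n)-t).sum()/t.sum()
    best=None
    for y in ([0] if name[1]=="R" else np.arange(0,np.pi if name=="OB" else np.pi/2,np.pi/8)):
        r=minimize(f,[*xy,y],method="Nelder-Mead",options=dict(initial_simplex=[[*xy,y],[xy[0]+.006,xy[1],y],[xy[0],xy[1]+.006,y],[*xy,y+.2]],xatol=1e-4,fatol=1e-4))
        if best is None or r.fun<best.fun:best=r
    return best.x,best.fun
E
python3 - <<'E'
from fit import *
im=cv2.imread("pics/top0.png")[:,:,::-1]
pos=dict(tin=dict(LR=(172,155),SQ=(379,154),OB=(172,218),SR=(243,221)),lid=dict(LR=(379,215),SQ=(238,155),SR=(304,159),OB=(307,222)))
ov=cv2.resize(im[:,:,::-1],None,fx=1,fy=1).copy();big=cv2.resize(cv2.convertScaleAbs(ov[125:260,140:405],alpha=1.6),None,fx=3,fy=3)
for k in pos:
  for nm,(u,v) in pos[k].items():
    q,e=fit(im,k,nm,u,v);print(k,nm,np.round(q,4),round(e,3))
    for p in parts(k,nm):
        c,s=np.cos(q[2]),np.sin(q[2]);w=p.copy();w[:,:2]=p[:,:2]@np.array([[c,s],[-s,c]])+q[:2]
        h=len(w)//2
        cv2.polylines(big,[((proj(w[h:])-[140,125]+.5)*3).astype(np.int32)],True,(0,0,255))
cv2.imwrite("pics/fit0.png",big)
print([ (k,np.round(ray(*p,z),3)) for k,p,z in [("jar",(92,225),.095),("blue",(354,270),.03),("purple",(169,291),.06),("scr",(444,222),.0)]])
E
```

```text
tin LR [0.6258 0.2658 0.1672] 0.028
tin SQ [ 0.6185 -0.2792  0.768 ] 0.041
tin OB [0.45   0.0249 0.    ] 1.0
tin SR [0.4488 0.0816 0.1212] 0.037
lid LR [ 0.45   -0.0241  0.    ] 1.0
lid SQ [0.6293 0.0938 0.2021] 0.029
lid SR [ 0.6127 -0.0809 -0.119 ] 0.035
lid OB [ 0.4416 -0.0851 -0.5349] 0.03
[('jar', array([0.434, 0.445])), ('blue', array([ 0.316, -0.2  ])), ('purple', array([0.272, 0.261])), ('scr', array([ 0.437, -0.452]))]
```

View pics/fit0.png

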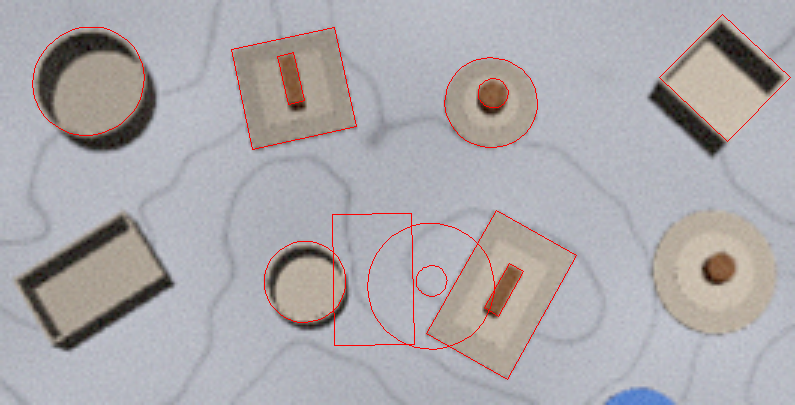

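```bash
sed -i 's/\[.5,0\],method="Nelder-Mead",options=dict(/[.5,.1],method="Nelder-Mead",options=dict(initial_simplex=[[.5,0],[.6,0],[.5,.1]],/' fit.py
python3 - <<'E'
from fit import *
im=cv2.imread("pics/top0.png")[:,:,::-1]
for k,nm,u,v in [("tin","OB",172,218),("lid","LR",379,215),("tin","SQ",379,154),("tin","LR",172,155),("tin","SR",243,221)]:
    q,e=fit(im,k,nm,u,v);print(k,nm,np.round(q,4),round(e,3))
    for t in TIN: 
        if t!=nm and k=="tin" and TIN[t][2]==TIN[nm][2]: print("  as",t,fit(im,k,t,u,v)[1])
# side check: knob/rim centres predicted in side picture
D=dict(tLR=(.6258,.2658,.06),tSQ=(.6185,-.2792,.06),tSR=(.4488,.0816,.06),lSQ=(.6293,.0938,.042),lSR=(.6127,-.0809,.042),lOB=(.4416,-.0851,.042))
for k,p in D.items():print(k,proj([p],"side").round(1))
E
```

```text
tin OB [0.4563 0.2645 2.1241] 0.027
  as SQ 0.3342608065953654
lid LR [ 0.4572 -0.2721  0.0264] 0.027
tin SQ [ 0.6185 -0.2792  0.7676] 0.041
  as OB 0.36502721489933765
tin LR [0.6257 0.2657 0.1302] 0.029
  as SR 0.44165530199715125
tin SR [0.4489 0.0816 0.1502] 0.037
  as LR 0.8801742919389978
tLR [[176.5 268.1]]
tSQ [[230.3 159.7]]
tSR [[265.1 229.5]]
lSQ [[195.5 231.9]]
lSR [[217.6 197.4]]
lOB [[277.3 201.4]]
```

```bash
cat > go.py <<'E'
import sys, numpy as np
from scipy.spatial.transform import Rotation as R
from cell import arm
def go(x,y,z,phi,pr=True):
    s=arm.observe();r=R.from_rotvec(s["ee_rot"])
    t=R.from_matrix(np.array([[np.cos(phi),np.sin(phi),0],[np.sin(phi),-np.cos(phi),0],[0,0,-1]]).T)
    t=R.from_matrix(np.column_stack([[np.cos(phi),np.sin(phi),0],[np.sin(phi),-np.cos(phi),0],[0,0,-1]]))
    d=np.array([x,y,z])-s["position"]
    a=(r.inv()*t).as_rotvec()
    print("xyz cm",(r.inv().apply(d)*100).round(2),"ang",a.round(3),"rows>=",max(np.linalg.norm(d)/.0625,np.degrees(np.linalg.norm(a))/10.7).__round__(1))
    print("clock",round(s["clock"],2),"pos",s["position"].round(4),"w",round(s["width"],3),"F",s["force"].round(1),"q",s["joints"].round(2))
if __name__=="__main__":
    go(*map(float,sys.argv[1:5]))
E
sed -i '/^    t=R.from_matrix(np.array/d' go.py; python3 go.py .457 -.272 .12 1.034
```

```text
xyz cm [ 33.7  -21.3   12.33] ang [-0.001 -0.    -0.686] rows>= 6.7
clock 0.1 pos [ 0.2128 -0.5872  0.243 ] w 1.002 F [-0.  -0.4  0.5] q [ 1.12  0.44  0.02  1.57 -0.01  1.13 -0.08]
```

>>> jog_arm --moves '[{"fingers": -0.2,"xyz": [17,-11,6],"angular": [0,0,-0.35]},{"fingers": -0.2,"xyz": [17,-11,6],"angular": [0,0,-0.35]},{"fingers": -0.2,"xyz": [17,-11,6],"angular": [0,0,-0.35]},{"fingers": -0.2,"xyz": [17,-11,6],"angular": [0,0,-0.35]},{"fingers": -0.2,"xyz": [33.7,-21.3,12.3],"angular": [0,0,-0.686]},{"fingers": -0.2,"xyz": [33.7,-21.3,12.3],"angular": [0,0,-0.686]},{"fingers": -0.2,"xyz": [33.7,-21.3,12.3],"angular": [0,0,-0.686]},{"fingers": -0.2,"xyz": [33.7,-21.3,12.3],"angular": [0,0,-0.686]},{"fingers": -0.2,"xyz": [33.7,-21.3,12.3],"angular": [0,0,-0.686]},{"fingers": -0.2,"xyz": [33.7,-21.3,12.3],"angular": [0,0,-0.686]}]' --grip_force 30

```text
clock: 1.35
position: [0.4562, -0.2744, 0.121]
ee_rot: [2.732, 1.549, -0.002]
force: [-0.8, -0.9, -0.2]
width: 0.597
```

```bash
python3 go.py .457 -.272 .033 1.034
```

```text
xyz cm [ 0.26 -0.06  8.8 ] ang [ 0.     0.001 -0.003] rows>= 1.4
clock 1.35 pos [ 0.4562 -0.2744  0.121 ] w 0.597 F [-0.8 -0.9 -0.2] q [ 0.61  0.44 -0.23  1.93  0.14  0.79 -0.23]
```

>>> jog_arm --moves '[{"fingers": -0.2,"xyz": [0.2,0,4],"angular": [0,0,0]},{"fingers": -0.2,"xyz": [0.2,0,7],"angular": [0,0,0]},{"fingers": -0.2,"xyz": [0.2,0,8.6],"angular": [0,0,0]},{"fingers": -0.2,"xyz": [0.2,0,8.6],"angular": [0,0,0]},{"fingers": -0.2,"xyz": [0.2,0,8.6],"angular": [0,0,0]}]'

```text
clock: 1.98
position: [0.4588, -0.2716, 0.0358]
ee_rot: [2.731, 1.551, 0.001]
force: [0.8, 0.0, 0.3]
width: 0.598
```

```bash
python3 go.py .457 -.272 .033 1.034
python3 - <<'E'
from cell import imaging
import cv2
a=imaging.get_image("side")[100:240,180:380];b=imaging.get_image("top")[150:290,280:480]
cv2.imwrite("pics/g1.png",cv2.convertScaleAbs(cv2.resize(cv2.hconcat([a,b]),None,fx=2,fy=2,interpolation=2)[:,:,::-1],alpha=1.5))
E
```

```text
xyz cm [-0.13 -0.13  0.28] ang [ 0.002  0.    -0.001] rows>= 0.1
clock 1.98 pos [ 0.4588 -0.2716  0.0358] w 0.598 F [0.8 0.  0.3] q [ 0.58  0.57 -0.2   1.99  0.19  0.6  -0.28]
```

View pics/g1.png

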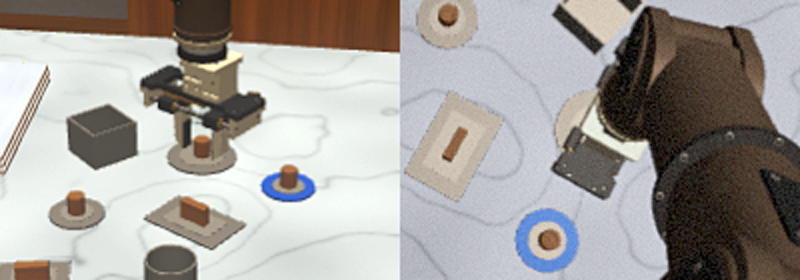

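The side view shows the fingers around the large round lid's knob (crop ~200,145), clear of its neighbours. I'll lower slightly and close.

>>> jog_arm --moves '[{"fingers": -0.2,"xyz": [-0.1,-0.1,0.2],"angular": [0,0,0]},{"fingers": 1,"xyz": [-0.1,-0.1,0.2],"angular": [0,0,0]},{"fingers": 1,"xyz": [-0.1,-0.1,0.2],"angular": [0,0,0]},{"fingers": 1,"xyz": [-0.1,-0.1,0.2],"angular": [0,0,0]},{"fingers": 1,"xyz": [-0.1,-0.1,0.2],"angular": [0,0,0]},{"fingers": 1,"xyz": [-0.1,-0.1,0.2],"angular": [0,0,0]},{"fingers": 1,"xyz": [-0.1,-0.1,0.2],"angular": [0,0,0]}]'

```text
clock: 2.95
position: [0.457, -0.2711, 0.0328]
ee_rot: [2.731, 1.552, 0.0]
force: [0.2, -0.3, 0.0]
width: 0.273
```

```bash
python3 go.py .457 -.272 .2 1.034;python3 go.py .6257 .2657 .2 1.97
```

```text
xyz cm [ -0.07   0.04 -16.72] ang [ 0. -0. -0.] rows>= 2.7
clock 2.95 pos [ 0.457  -0.2711  0.0328] w 0.273 F [ 0.2 -0.3  0. ] q [ 0.58  0.57 -0.2   1.99  0.19  0.6  -0.28]
xyz cm [ 54.76 -12.97 -16.72] ang [ 0.     0.    -0.936] rows>= 9.4
clock 2.95 pos [ 0.457  -0.2711  0.0328] w 0.273 F [ 0.2 -0.3  0. ] q [ 0.58  0.57 -0.2   1.99  0.19  0.6  -0.28]
```

>>> jog_arm --moves '[{"fingers": 1,"xyz": [0,0,-3],"angular": [0,0,0]},{"fingers": 1,"xyz": [0,0,-8],"angular": [0,0,0]},{"fingers": 1,"xyz": [0,0,-13],"angular": [0,0,0]},{"fingers": 1,"xyz": [0,0,-16.7],"angular": [0,0,0]},{"fingers": 1,"xyz": [0,0,-16.7],"angular": [0,0,0]}]'

```text
clock: 3.58
position: [0.4583, -0.2718, 0.2025]
ee_rot: [2.727, 1.55, 0.004]
force: [-0.6, 0.5, -2.0]
width: 0.277
```

>>> jog_arm --moves '[{"fingers": 1,"xyz": [3,-0.7,0],"angular": [0,0,-0.05]},{"fingers": 1,"xyz": [8,-1.9,0],"angular": [0,0,-0.14]},{"fingers": 1,"xyz": [13,-3,0],"angular": [0,0,-0.22]},{"fingers": 1,"xyz": [19,-4.5,0],"angular": [0,0,-0.32]},{"fingers": 1,"xyz": [25,-6,0],"angular": [0,0,-0.43]},{"fingers": 1,"xyz": [31,-7.3,0],"angular": [0,0,-0.53]},{"fingers": 1,"xyz": [37,-8.8,0],"angular": [0,0,-0.63]},{"fingers": 1,"xyz": [43,-10.2,0],"angular": [0,0,-0.74]},{"fingers": 1,"xyz": [48,-11.4,0],"angular": [0,0,-0.82]},{"fingers": 1,"xyz": [52,-12.3,0],"angular": [0,0,-0.89]},{"fingers": 1,"xyz": [54.8,-13,0],"angular": [0,0,-0.936]},{"fingers": 1,"xyz": [54.8,-13,0],"angular": [0,0,-0.936]}]'

```text
clock: 5.08
position: [0.6243, 0.269, 0.1976]
ee_rot: [-1.73, -2.619, 0.002]
force: [0.2, 0.2, -1.0]
width: 0.275
```

```bash
python3 go.py .6257 .2657 .086 1.97
python3 - <<'E'
from cell import imaging
import cv2
a=imaging.get_image("side")[120:320,100:300];b=imaging.get_image("top")[70:270,100:300]
cv2.imwrite("pics/g2.png",cv2.convertScaleAbs(cv2.resize(cv2.hconcat([a,b]),None,fx=2,fy=2,interpolation=2)[:,:,::-1],alpha=1.5))
E
```

```text
xyz cm [-0.38  0.03 11.16] ang [-0.002 -0.002  0.004] rows>= 1.8
clock 5.08 pos [0.6243 0.269  0.1976] w 0.275 F [ 0.2  0.2 -1. ] q [-0.16  0.62 -0.54  1.44  0.33  1.17 -0.34]
```

View pics/g2.png

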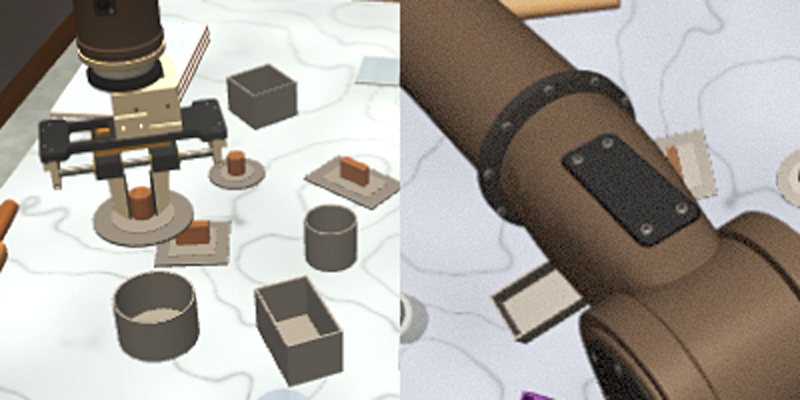

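Lid held level above the large round tin (side crop, tin at 157,310). Lowering.

>>> jog_arm --moves '[{"fingers": 1,"xyz": [-0.3,0,3],"angular": [0,0,0]},{"fingers": 1,"xyz": [-0.3,0,7],"angular": [0,0,0]},{"fingers": 1,"xyz": [-0.3,0,9.5],"angular": [0,0,0]},{"fingers": 1,"xyz": [-0.3,0,9.5],"angular": [0,0,0]},{"fingers": 1,"xyz": [-0.3,0,9.5],"angular": [0,0,0]}]'

```text
clock: 5.8
position: [0.6274, 0.2629, 0.1058]
ee_rot: [1.738, 2.616, 0.001]
force: [0.6, 0.0, -0.6]
width: 0.273
```

```bash
python3 go.py .6257 .2657 .0855 1.97
```

```text
xyz cm [ 0.32 -0.05  2.03] ang [ 0.001  0.    -0.002] rows>= 0.3
clock 5.8 pos [0.6274 0.2629 0.1058] w 0.273 F [ 0.6  0.  -0.6] q [-0.16  0.71 -0.51  1.54  0.39  1.   -0.39]
```

>>> jog_arm --moves '[{"fingers": 1,"xyz": [0.3,0,0.8],"angular": [0,0,0]},{"fingers": 1,"xyz": [0.3,0,0.8],"angular": [0,0,0]},{"fingers": 1,"xyz": [0.3,0,0.8],"angular": [0,0,0]}]'

```text
clock: 6.18
position: [0.6256, 0.2664, 0.097]
ee_rot: [1.737, 2.618, 0.0]
force: [0.3, 0.7, -1.2]
width: 0.278
```

```bash
python3 go.py .6257 .2657 .0855 1.97
```

```text
xyz cm [-0.07 -0.02  1.15] ang [ 0.  0. -0.] rows>= 0.2
clock 6.17 pos [0.6256 0.2664 0.097 ] w 0.278 F [ 0.3  0.7 -1.2] q [-0.17  0.72 -0.51  1.54  0.39  0.98 -0.4 ]
```

>>> jog_arm --moves '[{"fingers": 1,"xyz": [0,0,0.6],"angular": [0,0,0]},{"fingers": 1,"xyz": [0,0,1.1],"angular": [0,0,0]},{"fingers": 1,"xyz": [0,0,1.1],"angular": [0,0,0]},{"fingers": 1,"xyz": [0,0,1.1],"angular": [0,0,0]}]'

```text
clock: 6.68
position: [0.6255, 0.2662, 0.0856]
ee_rot: [-1.737, -2.617, 0.0]
force: [0.5, -0.1, -0.8]
width: 0.277
```

>>> jog_arm --moves '[{"fingers": 0.1,"xyz": [0,0,0],"angular": [0,0,0]},{"fingers": -0.1,"xyz": [0,0,0],"angular": [0,0,0]},{"fingers": -0.2,"xyz": [0,0,0],"angular": [0,0,0]},{"fingers": -0.2,"xyz": [0,0,0],"angular": [0,0,0]},{"fingers": -0.2,"xyz": [0,0,-3],"angular": [0,0,0]},{"fingers": -0.2,"xyz": [0,0,-8],"angular": [0,0,0]},{"fingers": -0.2,"xyz": [0,0,-9],"angular": [0,0,0]}]'

```text
clock: 7.55
position: [0.627, 0.2675, 0.1797]
ee_rot: [1.736, 2.615, 0.008]
force: [0.4, -0.4, -0.8]
width: 0.601
```

```bash
python3 go.py .6293 .0938 .17 .202
```

```text
xyz cm [-16.1   -6.54   0.92] ang [ 0.004 -0.006  1.768] rows>= 9.5
clock 7.55 pos [0.627  0.2675 0.1797] w 0.601 F [ 0.4 -0.4 -0.8] q [-0.15  0.64 -0.54  1.47  0.35  1.13 -0.36]
```

>>> jog_arm --moves '[{"fingers": -0.2,"xyz": [-16,-6.5,0.9],"angular": [0,0,1.768]},{"fingers": -0.2,"xyz": [-16,-6.5,0.9],"angular": [0,0,1.768]},{"fingers": -0.2,"xyz": [-16,-6.5,0.9],"angular": [0,0,1.768]},{"fingers": -0.2,"xyz": [-16,-6.5,0.9],"angular": [0,0,1.768]},{"fingers": -0.2,"xyz": [-16,-6.5,0.9],"angular": [0,0,1.768]},{"fingers": -0.2,"xyz": [-16,-6.5,0.9],"angular": [0,0,1.768]},{"fingers": -0.2,"xyz": [-16,-6.5,0.9],"angular": [0,0,1.768]},{"fingers": -0.2,"xyz": [-16,-6.5,0.9],"angular": [0,0,1.768]},{"fingers": -0.2,"xyz": [-16,-6.5,0.9],"angular": [0,0,1.768]},{"fingers": -0.2,"xyz": [-16,-6.5,0.9],"angular": [0,0,1.768]},{"fingers": -0.2,"xyz": [-16,-6.5,0.9],"angular": [0,0,1.768]},{"fingers": -0.2,"xyz": [-16,-6.5,0.9],"angular": [0,0,1.768]}]'

```text
clock: 9.05
position: [0.6277, 0.0935, 0.1664]
ee_rot: [3.125, 0.319, -0.001]
force: [-0.4, -0.5, -0.1]
width: 0.599
```

```bash
python3 go.py .6293 .0938 .06 .202
```

```text
xyz cm [ 0.17  0.   10.64] ang [0.    0.    0.002] rows>= 1.7
clock 9.05 pos [0.6277 0.0935 0.1664] w 0.599 F [-0.4 -0.5 -0.1] q [-0.16  0.52 -0.11  1.63  0.07  0.99 -1.66]
```

>>> jog_arm --moves '[{"fingers": -0.2,"xyz": [0.1,0,5],"angular": [0,0,0]},{"fingers": -0.2,"xyz": [0.1,0,9],"angular": [0,0,0]},{"fingers": -0.2,"xyz": [0.1,0,10.6],"angular": [0,0,0]},{"fingers": -0.2,"xyz": [0.1,0,10.6],"angular": [0,0,0]},{"fingers": -0.2,"xyz": [0.1,0,10.6],"angular": [0,0,0]},{"fingers": -0.2,"xyz": [0.1,0,10.6],"angular": [0,0,0]}]'

```text
clock: 9.8
position: [0.6299, 0.094, 0.0623]
ee_rot: [-3.125, -0.316, -0.004]
force: [0.3, -0.5, -0.5]
width: 0.598
```

```bash
python3 go.py .6293 .0938 .033 .202
```

```text
xyz cm [-0.07  0.    2.93] ang [-0.    -0.003 -0.   ] rows>= 0.5
clock 9.8 pos [0.6299 0.094  0.0623] w 0.598 F [ 0.3 -0.5 -0.5] q [-0.16  0.64 -0.1   1.71  0.09  0.79 -1.68]
```

>>> jog_arm --moves '[{"fingers": -0.2,"xyz": [0,0,2],"angular": [0,0,0]},{"fingers": -0.2,"xyz": [0,0,2.9],"angular": [0,0,0]},{"fingers": -0.2,"xyz": [0,0,2.9],"angular": [0,0,0]},{"fingers": 1,"xyz": [0,0,2.9],"angular": [0,0,0]},{"fingers": 1,"xyz": [0,0,2.9],"angular": [0,0,0]},{"fingers": 1,"xyz": [0,0,2.9],"angular": [0,0,0]},{"fingers": 1,"xyz": [0,0,2.9],"angular": [0,0,0]},{"fingers": 1,"xyz": [0,0,2.9],"angular": [0,0,0]},{"fingers": 1,"xyz": [0,0,2.9],"angular": [0,0,0]},{"fingers": 1,"xyz": [0,0,2.9],"angular": [0,0,0]}]'

```text
clock: 11.05
position: [0.6288, 0.0937, 0.0318]
ee_rot: [3.126, 0.316, 0.0]
force: [-0.0, 0.5, 0.9]
width: 0.151
```

>>> jog_arm --moves '[{"fingers": 1,"xyz": [0,0,-3],"angular": [0,0,0]},{"fingers": 1,"xyz": [0,0,-8],"angular": [0,0,0]},{"fingers": 1,"xyz": [0,0,-13],"angular": [0,0,0]},{"fingers": 1,"xyz": [0,0,-16],"angular": [0,0,0]},{"fingers": 1,"xyz": [0,0,-16],"angular": [0,0,0]},{"fingers": 1,"xyz": [0,0,-16],"angular": [0,0,0]}]'

```text
clock: 11.8
position: [0.628, 0.0935, 0.1904]
ee_rot: [3.125, 0.316, -0.003]
force: [-0.1, -0.1, -2.1]
width: 0.148
```

```bash
python3 go.py .6185 -.2792 .19 .768
```

```text
xyz cm [-8.4  36.33  0.06] ang [-0.     0.002 -0.566] rows>= 6.0
clock 11.8 pos [0.628  0.0935 0.1904] w 0.148 F [-0.1 -0.1 -2.1] q [-0.16  0.5  -0.11  1.6   0.06  1.04 -1.65]
```

>>> jog_arm --moves '[{"fingers": 1,"xyz": [-0.6,2.5,0],"angular": [0,0,-0.04]},{"fingers": 1,"xyz": [-1.6,7,0],"angular": [0,0,-0.11]},{"fingers": 1,"xyz": [-2.8,12,0],"angular": [0,0,-0.19]},{"fingers": 1,"xyz": [-4.2,18,0],"angular": [0,0,-0.28]},{"fingers": 1,"xyz": [-5.5,24,0],"angular": [0,0,-0.37]},{"fingers": 1,"xyz": [-6.7,29,0],"angular": [0,0,-0.45]},{"fingers": 1,"xyz": [-7.7,33.5,0],"angular": [0,0,-0.52]},{"fingers": 1,"xyz": [-8.4,36.3,0],"angular": [0,0,-0.566]},{"fingers": 1,"xyz": [-8.4,36.3,0],"angular": [0,0,-0.566]},{"fingers": 1,"xyz": [-8.4,36.3,0],"angular": [0,0,-0.566]},{"fingers": 1,"xyz": [-8.4,36.3,0],"angular": [0,0,-0.566]}]'

```text
clock: 13.18
position: [0.6194, -0.2768, 0.1911]
ee_rot: [-2.911, -1.179, 0.0]
force: [0.3, -0.0, -1.1]
width: 0.151
```

```bash
python3 go.py .6185 -.2792 .1 .768
```

```text
xyz cm [-0.24  0.12  9.11] ang [-0.001 -0.     0.002] rows>= 1.5
clock 13.18 pos [ 0.6194 -0.2768  0.1911] w 0.151 F [ 0.3 -0.  -1.1] q [ 0.46  0.57 -0.19  1.48  0.11  1.1  -0.55]
```

>>> jog_arm --moves '[{"fingers": 1,"xyz": [-0.1,0.1,4],"angular": [0,0,0]},{"fingers": 1,"xyz": [-0.1,0.1,7.5],"angular": [0,0,0]},{"fingers": 1,"xyz": [-0.1,0.1,9],"angular": [0,0,0]},{"fingers": 1,"xyz": [-0.1,0.1,9],"angular": [0,0,0]},{"fingers": 1,"xyz": [-0.1,0.1,9],"angular": [0,0,0]},{"fingers": 1,"xyz": [-0.1,0.1,9],"angular": [0,0,0]}]'

```text
clock: 13.92
position: [0.6201, -0.2804, 0.1033]
ee_rot: [2.911, 1.176, 0.003]
force: [0.1, -0.1, -1.1]
width: 0.15
```

```bash
python3 go.py .6185 -.2792 .0845 .768
python3 - <<'E'
from cell import imaging
import cv2
a=imaging.get_image("side")[80:240,150:350]
cv2.imwrite("pics/g3.png",cv2.convertScaleAbs(cv2.resize(a,None,fx=4,fy=3.75,interpolation=2)[:,:,::-1],alpha=1.5))
E
```

```text
xyz cm [-0.04 -0.2   1.88] ang [ 0.002 -0.001 -0.   ] rows>= 0.3
clock 13.93 pos [ 0.6201 -0.2804  0.1033] w 0.15 F [ 0.1 -0.1 -1.1] q [ 0.46  0.66 -0.18  1.56  0.13  0.93 -0.57]
```

View pics/g3.png

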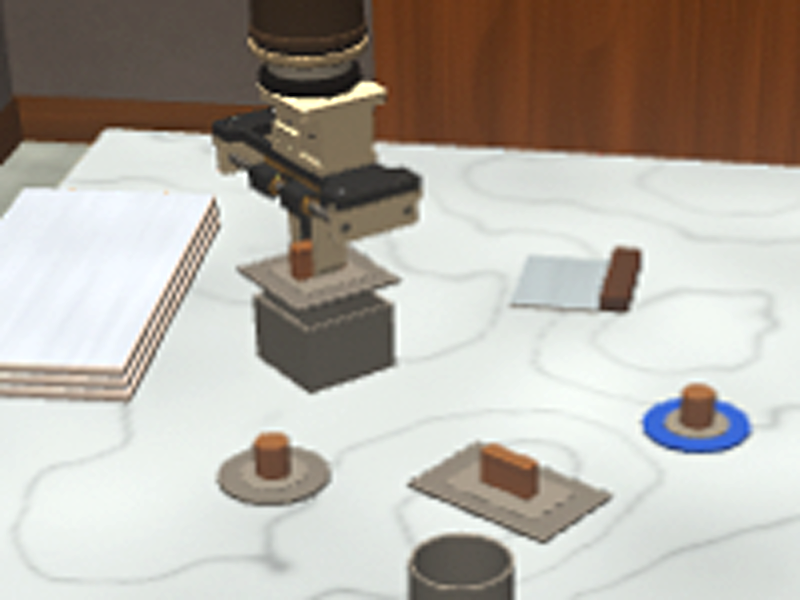

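Run:
```python
from fit import *
def pts(sz,q,z):
    c,s=np.cos(q[2]),np.sin(q[2]);p=out(*sz)@np.array([[c,s],[-s,c]])+q[:2]
    return (proj(np.c_[p,0*p[:,0]+z],"side")-[150,80]+.5)*[4,3.75]
print(pts(LID["SQ"],(.6201,-.2804,.768),.0715+.012).round(0).tolist())
print(pts(TIN["SQ"],(.6185,-.2792,.768),.06).round(0).tolist())
```

```text
[[300.0, 312.0], [404.0, 281.0], [340.0, 240.0], [238.0, 269.0]]
[[306.0, 332.0], [394.0, 306.0], [340.0, 271.0], [253.0, 296.0]]
```

>>> jog_arm --moves '[{"fingers": 1,"xyz": [0,-0.1,0.9],"angular": [0,0,0]},{"fingers": 1,"xyz": [0,-0.1,1.6],"angular": [0,0,0]},{"fingers": 1,"xyz": [0,-0.1,1.8],"angular": [0,0,0]},{"fingers": 1,"xyz": [0,-0.1,1.8],"angular": [0,0,0]},{"fingers": 1,"xyz": [0,-0.1,1.8],"angular": [0,0,0]}]'

```text
clock: 14.6
position: [0.6181, -0.2793, 0.0838]
ee_rot: [-2.913, -1.176, 0.001]
force: [-3.7, 0.9, 5.0]
width: 0.152
```

>>> jog_arm --moves '[{"fingers": 0.3,"xyz": [0,0,0],"angular": [0,0,0]},{"fingers": 0,"xyz": [0,0,0],"angular": [0,0,0]},{"fingers": -0.2,"xyz": [0,0,0],"angular": [0,0,0]},{"fingers": -0.2,"xyz": [0,0,0],"angular": [0,0,0]},{"fingers": -0.2,"xyz": [0,0,-3],"angular": [0,0,0]},{"fingers": -0.2,"xyz": [0,0,-8],"angular": [0,0,0]},{"fingers": -0.2,"xyz": [0,0,-9],"angular": [0,0,0]}]'

```text
clock: 15.48
position: [0.6205, -0.28, 0.1777]
ee_rot: [2.909, 1.175, 0.007]
force: [0.4, -0.3, 0.3]
width: 0.599
```

```bash
python3 go.py .6127 -.0809 .12 1.44
```

```text
xyz cm [ 13.25 -14.9    5.72] ang [ 0.006 -0.001 -0.672] rows>= 3.6
clock 15.47 pos [ 0.6205 -0.28    0.1777] w 0.599 F [ 0.4 -0.3  0.3] q [ 0.46  0.59 -0.18  1.49  0.12  1.07 -0.55]
```

>>> jog_arm --moves '[{"fingers": -0.2,"xyz": [13.3,-14.9,0],"angular": [0,0,-0.672]},{"fingers": -0.2,"xyz": [13.3,-14.9,0],"angular": [0,0,-0.672]},{"fingers": -0.2,"xyz": [13.3,-14.9,0],"angular": [0,0,-0.672]},{"fingers": -0.2,"xyz": [13.3,-14.9,3],"angular": [0,0,-0.672]},{"fingers": -0.2,"xyz": [13.3,-14.9,7],"angular": [0,0,-0.672]},{"fingers": -0.2,"xyz": [13.3,-14.9,11],"angular": [0,0,-0.672]},{"fingers": -0.2,"xyz": [13.3,-14.9,11.5],"angular": [0,0,-0.672]},{"fingers": -0.2,"xyz": [13.3,-14.9,11.5],"angular": [0,0,-0.672]},{"fingers": -0.2,"xyz": [13.3,-14.9,11.5],"angular": [0,0,-0.672]}]'

```text
clock: 16.6
position: [0.6119, -0.0799, 0.0604]
ee_rot: [2.361, 2.07, 0.003]
force: [0.5, -0.9, -0.4]
width: 0.6
```

```bash
python3 go.py .6127 -.0809 .033 1.44
```

```text
xyz cm [-0.09  0.08  2.74] ang [ 0.003 -0.    -0.   ] rows>= 0.4
clock 16.6 pos [ 0.6119 -0.0799  0.0604] w 0.6 F [ 0.5 -0.9 -0.4] q [ 0.27  0.65 -0.34  1.75  0.29  0.79 -0.34]
```

>>> jog_arm --moves '[{"fingers": -0.2,"xyz": [-0.1,0.1,1.7],"angular": [0,0,0]},{"fingers": -0.2,"xyz": [-0.1,0.1,2.7],"angular": [0,0,0]},{"fingers": -0.2,"xyz": [-0.1,0.1,2.7],"angular": [0,0,0]},{"fingers": 1,"xyz": [-0.1,0.1,2.7],"angular": [0,0,0]},{"fingers": 1,"xyz": [-0.1,0.1,2.7],"angular": [0,0,0]},{"fingers": 1,"xyz": [-0.1,0.1,2.7],"angular": [0,0,0]},{"fingers": 1,"xyz": [-0.1,0.1,2.7],"angular": [0,0,0]},{"fingers": 1,"xyz": [-0.1,0.1,2.7],"angular": [0,0,0]},{"fingers": 1,"xyz": [-0.1,0.1,2.7],"angular": [0,0,0]}]'

```text
clock: 17.73
position: [0.6118, -0.081, 0.032]
ee_rot: [2.362, 2.071, 0.0]
force: [0.3, 0.2, 3.2]
width: 0.276
```

>>> jog_arm --moves '[{"fingers": 1,"xyz": [0,0,-3],"angular": [0,0,0]},{"fingers": 1,"xyz": [0,0,-8],"angular": [0,0,0]},{"fingers": 1,"xyz": [0,0,-13],"angular": [0,0,0]},{"fingers": 1,"xyz": [0,0,-14],"angular": [0,0,0]},{"fingers": 1,"xyz": [0,0,-14],"angular": [0,0,0]},{"fingers": 1,"xyz": [0,0,-14],"angular": [0,0,0]}]'

```text
clock: 18.48
position: [0.6105, -0.0811, 0.1699]
ee_rot: [-2.361, -2.07, 0.004]
force: [-0.2, -0.6, -2.3]
width: 0.278
```

```bash
python3 go.py .4489 .0816 .17 1.75
```

```text
xyz cm [ 14.02 -18.14   0.04] ang [-0.003 -0.    -0.31 ] rows>= 3.7
clock 18.48 pos [ 0.6105 -0.0811  0.1699] w 0.278 F [-0.2 -0.6 -2.3] q [ 0.31  0.52 -0.38  1.66  0.22  1.01 -0.28]
```

>>> jog_arm --moves '[{"fingers": 1,"xyz": [1.5,-2,0],"angular": [0,0,-0.04]},{"fingers": 1,"xyz": [4.5,-6,0],"angular": [0,0,-0.1]},{"fingers": 1,"xyz": [8,-10.4,0],"angular": [0,0,-0.18]},{"fingers": 1,"xyz": [11.5,-15,0],"angular": [0,0,-0.25]},{"fingers": 1,"xyz": [13.5,-17.5,0],"angular": [0,0,-0.3]},{"fingers": 1,"xyz": [14,-18.1,0],"angular": [0,0,-0.31]},{"fingers": 1,"xyz": [14,-18.1,2],"angular": [0,0,-0.31]},{"fingers": 1,"xyz": [14,-18.1,5],"angular": [0,0,-0.31]},{"fingers": 1,"xyz": [14,-18.1,7],"angular": [0,0,-0.31]},{"fingers": 1,"xyz": [14,-18.1,7],"angular": [0,0,-0.31]},{"fingers": 1,"xyz": [14,-18.1,7],"angular": [0,0,-0.31]}]'

```text
clock: 19.85
position: [0.4509, 0.0812, 0.1019]
ee_rot: [-2.015, -2.41, 0.0]
force: [0.8, 0.4, -0.6]
width: 0.274
```

```bash
python3 go.py .4489 .0816 .0845 1.75
```

```text
xyz cm [ 0.07 -0.19  1.74] ang [-0.    -0.    -0.001] rows>= 0.3
clock 19.85 pos [0.4509 0.0812 0.1019] w 0.274 F [ 0.8  0.4 -0.6] q [ 0.11  0.41 -0.51  2.1   0.3   0.71 -0.42]
```

>>> jog_arm --moves '[{"fingers": 1,"xyz": [0.1,-0.2,0.8],"angular": [0,0,0]},{"fingers": 1,"xyz": [0.1,-0.2,1.5],"angular": [0,0,0]},{"fingers": 1,"xyz": [0.1,-0.2,1.7],"angular": [0,0,0]},{"fingers": 1,"xyz": [0.1,-0.2,1.7],"angular": [0,0,0]},{"fingers": 1,"xyz": [0.1,-0.2,1.7],"angular": [0,0,0]}]'

```text
clock: 20.48
position: [0.4484, 0.0822, 0.0849]
ee_rot: [2.014, 2.411, 0.0]
force: [-0.7, 0.4, -0.7]
width: 0.277
```

>>> jog_arm --moves '[{"fingers": 0.1,"xyz": [0,0,0],"angular": [0,0,0]},{"fingers": -0.1,"xyz": [0,0,0],"angular": [0,0,0]},{"fingers": -0.2,"xyz": [0,0,0],"angular": [0,0,0]},{"fingers": -0.2,"xyz": [0,0,0],"angular": [0,0,0]},{"fingers": -0.2,"xyz": [0,0,-3],"angular": [0,0,0]},{"fingers": -0.2,"xyz": [0,0,-8],"angular": [0,0,0]},{"fingers": -0.2,"xyz": [0,0,-9],"angular": [0,0,0]}]'

```text
clock: 21.35
position: [0.4498, 0.0827, 0.1774]
ee_rot: [2.012, 2.409, 0.006]
force: [0.4, -0.5, -0.3]
width: 0.601
```

```bash
python3 go.py .4416 -.0851 .12 2.607
```

```text
xyz cm [-16.37  -3.82   5.73] ang [ 0.004  0.002 -0.857] rows>= 4.6
clock 21.35 pos [0.4498 0.0827 0.1774] w 0.601 F [ 0.4 -0.5 -0.3] q [ 0.17  0.29 -0.56  2.02  0.2   0.88 -0.33]
```

>>> jog_arm --moves '[{"fingers": -0.2,"xyz": [-16.4,-3.8,0],"angular": [0,0,-0.857]},{"fingers": -0.2,"xyz": [-16.4,-3.8,0],"angular": [0,0,-0.857]},{"fingers": -0.2,"xyz": [-16.4,-3.8,0],"angular": [0,0,-0.857]},{"fingers": -0.2,"xyz": [-16.4,-3.8,0],"angular": [0,0,-0.857]},{"fingers": -0.2,"xyz": [-16.4,-3.8,3],"angular": [0,0,-0.857]},{"fingers": -0.2,"xyz": [-16.4,-3.8,7],"angular": [0,0,-0.857]},{"fingers": -0.2,"xyz": [-16.4,-3.8,11],"angular": [0,0,-0.857]},{"fingers": -0.2,"xyz": [-16.4,-3.8,11.5],"angular": [0,0,-0.857]},{"fingers": -0.2,"xyz": [-16.4,-3.8,11.5],"angular": [0,0,-0.857]},{"fingers": -0.2,"xyz": [-16.4,-3.8,11.5],"angular": [0,0,-0.857]}]'

```text
clock: 22.6
position: [0.4411, -0.0861, 0.061]
ee_rot: [0.83, 3.028, 0.0]
force: [-0.3, -0.2, 0.3]
width: 0.601
```

```bash
python3 go.py .4416 -.0851 .033 2.607
```

```text
xyz cm [0.01 0.11 2.8 ] ang [ 0.001  0.002 -0.   ] rows>= 0.4
clock 22.6 pos [ 0.4411 -0.0861  0.061 ] w 0.601 F [-0.3 -0.2  0.3] q [ 0.51  0.48 -0.57  2.15  0.44  0.62  0.67]
```

>>> jog_arm --moves '[{"fingers": -0.2,"xyz": [0,0.1,1.8],"angular": [0,0,0]},{"fingers": -0.2,"xyz": [0,0.1,2.8],"angular": [0,0,0]},{"fingers": -0.2,"xyz": [0,0.1,2.8],"angular": [0,0,0]},{"fingers": 1,"xyz": [0,0.1,2.8],"angular": [0,0,0]},{"fingers": 1,"xyz": [0,0.1,2.8],"angular": [0,0,0]},{"fingers": 1,"xyz": [0,0.1,2.8],"angular": [0,0,0]},{"fingers": 1,"xyz": [0,0.1,2.8],"angular": [0,0,0]},{"fingers": 1,"xyz": [0,0.1,2.8],"angular": [0,0,0]},{"fingers": 1,"xyz": [0,0.1,2.8],"angular": [0,0,0]},{"fingers": 1,"xyz": [0,0.1,2.8],"angular": [0,0,0]}]'

```text
clock: 23.85
position: [0.4407, -0.0851, 0.0318]
ee_rot: [0.83, 3.03, 0.0]
force: [-0.6, 0.3, 2.9]
width: 0.152
```

>>> jog_arm --moves '[{"fingers": 1,"xyz": [0,0,-3],"angular": [0,0,0]},{"fingers": 1,"xyz": [0,0,-8],"angular": [0,0,0]},{"fingers": 1,"xyz": [0,0,-13],"angular": [0,0,0]},{"fingers": 1,"xyz": [0,0,-16],"angular": [0,0,0]},{"fingers": 1,"xyz": [0,0,-16],"angular": [0,0,0]},{"fingers": 1,"xyz": [0,0,-16],"angular": [0,0,0]}]'

```text
clock: 24.6
position: [0.4399, -0.0854, 0.1908]
ee_rot: [-0.83, -3.029, 0.001]
force: [-0.2, 0.3, -1.8]
width: 0.151
```

```bash
python3 go.py .4563 .2645 .19 2.124
```

```text
xyz cm [16.43 30.94  0.08] ang [-0.001 -0.001  0.482] rows>= 5.6
clock 24.6 pos [ 0.4399 -0.0854  0.1908] w 0.151 F [-0.2  0.3 -1.8] q [ 0.66  0.29 -0.7   2.01  0.23  0.92  0.87]
```

>>> jog_arm --moves '[{"fingers": 1,"xyz": [1.4,2.6,0],"angular": [0,0,0.04]},{"fingers": 1,"xyz": [3.7,7,0],"angular": [0,0,0.11]},{"fingers": 1,"xyz": [6.4,12,0],"angular": [0,0,0.19]},{"fingers": 1,"xyz": [9,17,0],"angular": [0,0,0.26]},{"fingers": 1,"xyz": [11.7,22,0],"angular": [0,0,0.34]},{"fingers": 1,"xyz": [14.3,27,0],"angular": [0,0,0.42]},{"fingers": 1,"xyz": [15.9,30,0],"angular": [0,0,0.47]},{"fingers": 1,"xyz": [16.4,30.9,0],"angular": [0,0,0.482]},{"fingers": 1,"xyz": [16.4,30.9,4],"angular": [0,0,0.482]},{"fingers": 1,"xyz": [16.4,30.9,8],"angular": [0,0,0.482]},{"fingers": 1,"xyz": [16.4,30.9,9],"angular": [0,0,0.482]},{"fingers": 1,"xyz": [16.4,30.9,9],"angular": [0,0,0.482]}]'

```text
clock: 26.1
position: [0.4568, 0.2636, 0.1013]
ee_rot: [-1.529, -2.743, 0.003]
force: [-0.1, -0.1, 0.1]
width: 0.151
```

>>> jog_arm --moves '[{"fingers": 1,"xyz": [0,0,0],"angular": [0,0,0]},{"fingers": 1,"xyz": [0,0,0],"angular": [0,0,0]}]'

```text
clock: 26.35
position: [0.4577, 0.2646, 0.1029]
ee_rot: [1.529, 2.743, 0.003]
force: [-0.5, -0.5, -0.5]
width: 0.152
```

```bash
python3 go.py .4563 .2645 .0845 2.124;  python3 - <<'E'
from fit import *
a=imaging.get_image("side")[160:340,150:350]
s=arm.observe()["position"]
def pts(sz,q,z):
    c,s=np.cos(q[2]),np.sin(q[2]);p=out(*sz)@np.array([[c,s],[-s,c]])+q[:2]
    return (proj(np.c_[p,0*p[:,0]+z],"side")-[150,160]+.5)*[4,3.3]
im=cv2.convertScaleAbs(cv2.resize(a,None,fx=4,fy=3.3,interpolation=2)[:,:,::-1],alpha=1.5)
for p in (pts(LID["OB"],(*s[:2],2.124),s[2]-.032+.012),pts(TIN["OB"],(.4563,.2645,2.124),.06)):
    cv2.polylines(im,[p.astype(np.int32)],True,(0,0,255))
cv2.imwrite("pics/g4.png",im)
E
```

```text
xyz cm [ 0.07 -0.13  1.84] ang [0.002 0.    0.   ] rows>= 0.3
clock 26.35 pos [0.4577 0.2646 0.1029] w 0.152 F [-0.5 -0.5 -0.5] q [-0.18  0.52 -0.61  1.93  0.41  0.81 -0.46]
```

View pics/g4.png

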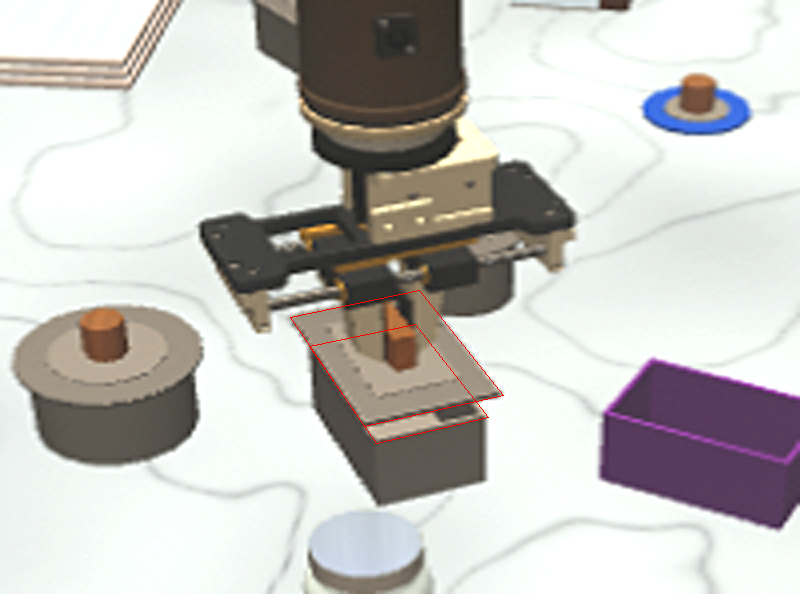

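The large round lid is seated (crop 108,350). The oblong lid matches its predicted outline over the tin (395,360), so I'll lower and release.

>>> jog_arm --moves '[{"fingers": 1,"xyz": [0.1,-0.1,0.9],"angular": [0,0,0]},{"fingers": 1,"xyz": [0.1,-0.1,1.5],"angular": [0,0,0]},{"fingers": 1,"xyz": [0.1,-0.1,1.8],"angular": [0,0,0]},{"fingers": 1,"xyz": [0.1,-0.1,1.8],"angular": [0,0,0]},{"fingers": 1,"xyz": [0.1,-0.1,1.8],"angular": [0,0,0]}]'

```text
clock: 27.02
position: [0.4554, 0.2644, 0.0838]
ee_rot: [1.529, 2.744, -0.001]
force: [-1.7, -0.9, 6.3]
width: 0.15
```

>>> jog_arm --moves '[{"fingers": 0.3,"xyz": [0,0,0],"angular": [0,0,0]},{"fingers": 0,"xyz": [0,0,0],"angular": [0,0,0]},{"fingers": -0.2,"xyz": [0,0,0],"angular": [0,0,0]},{"fingers": -0.2,"xyz": [0,0,0],"angular": [0,0,0]},{"fingers": -0.2,"xyz": [0,0,-3],"angular": [0,0,0]},{"fingers": -0.2,"xyz": [0,0,-8],"angular": [0,0,0]},{"fingers": -0.2,"xyz": [0,0,-14],"angular": [0,0,0]},{"fingers": -0.2,"xyz": [0,0,-17],"angular": [0,0,0]},{"fingers": -0.2,"xyz": [0,0,-17],"angular": [0,0,0]}]'

```text
clock: 28.15
position: [0.4566, 0.2655, 0.2562]
ee_rot: [1.529, 2.742, 0.006]
force: [0.6, 0.6, 0.2]
width: 0.597
```

```bash
python3 go.py .3 -.5 .25 1
```

```text
xyz cm [-56.88 -53.57   0.38] ang [ 0.004 -0.002  1.124] rows>= 12.5
clock 28.15 pos [0.4566 0.2655 0.2562] w 0.597 F [0.6 0.6 0.2] q [-0.09  0.35 -0.7   1.75  0.25  1.13 -0.32]
```

>>> jog_arm --moves '[{"fingers": -0.2,"xyz": [-57,-53.5,0],"angular": [0,0,1.12]},{"fingers": -0.2,"xyz": [-57,-53.5,0],"angular": [0,0,1.12]},{"fingers": -0.2,"xyz": [-57,-53.5,0],"angular": [0,0,1.12]},{"fingers": -0.2,"xyz": [-57,-53.5,0],"angular": [0,0,1.12]},{"fingers": -0.2,"xyz": [-57,-53.5,0],"angular": [0,0,1.12]},{"fingers": -0.2,"xyz": [-57,-53.5,0],"angular": [0,0,1.12]},{"fingers": -0.2,"xyz": [-57,-53.5,0],"angular": [0,0,1.12]},{"fingers": -0.2,"xyz": [-57,-53.5,0],"angular": [0,0,1.12]},{"fingers": -0.2,"xyz": [-57,-53.5,0],"angular": [0,0,1.12]},{"fingers": -0.2,"xyz": [-57,-53.5,0],"angular": [0,0,1.12]},{"fingers": -0.2,"xyz": [-57,-53.5,0],"angular": [0,0,1.12]},{"fingers": -0.2,"xyz": [-57,-53.5,0],"angular": [0,0,1.12]}]'

```text
clock: 29.65
position: [0.3057, -0.472, 0.2523]
ee_rot: [-2.752, -1.512, 0.001]
force: [1.3, 0.3, -0.4]
width: 0.599
```

Run:
```python
from fit import *
im=imaging.get_image("top");sd=imaging.get_image("side")
cv2.imwrite("pics/topF.png",im[:,:,::-1])
T=dict(LR=(.6257,.2657,0),SQ=(.6185,-.2792,.768),OB=(.4563,.2645,2.124),SR=(.4489,.0816,0))
big=cv2.resize(cv2.convertScaleAbs(sd[110:320,130:340,::-1],alpha=1.5),(600,600),interpolation=2)
big2=None
import fit as F
for n,(x,y,a) in T.items():
    u,v=proj([[x,y,.06]])[0].round().astype(int)
    # lid seated: silhouette of tin + lid
    F.parts=lambda k,nm,z=0:[prism(out(*LID[nm]),.060,.064),prism(out(.026,.026,1) if nm[1]=="R" else out(.044,.014,0),.064,.094),]+[prism(out(*TIN[nm]),0,.06)]
    q,e=fit(im,"lid",n,u,v,z=.03);print(n,np.round(q,4),round(e,3),"d mm",((q[:2]-[x,y])*1000).round(1))
cv2.imwrite("pics/final.png",big)
```

```text
LR [0.6249 0.2659 0.1924] 0.027 d mm [-0.8  0.2]
SQ [ 0.619  -0.2784  0.7768] 0.033 d mm [0.5 0.8]
OB [0.4557 0.2634 2.1274] 0.028 d mm [-0.6 -1.1]
SR [0.4475 0.0819 0.1207] 0.028 d mm [-1.4  0.3]
```

View pics/final.png

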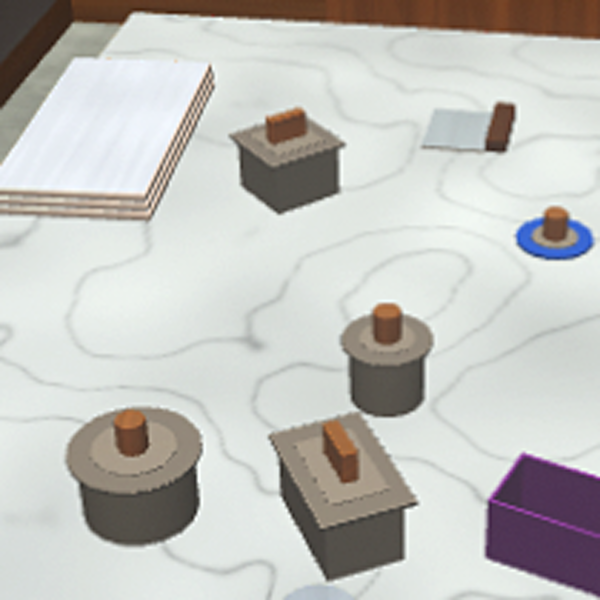

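View pics/topF.png

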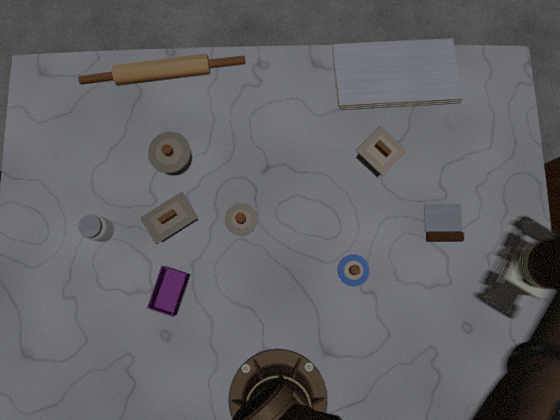

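All four lids are seated flat and lined up. The bystanders (scraper 444,222; jar 95,228; blue 354,270; purple 169,291) have not moved.

```bash
python3 -c "
from cell import job
print(job.sign_off())"
```

```text
the job is handed in; nothing more can be done
None
```

All four lids are on their matching tins and the job is handed in at about 30 s of the 120 s allowed. They went on in the order large round, square, small round, oblong.

- **Fit:** In the final top picture each closed tin lies within about 1.5 mm of its tin's measured starting place. The square and oblong lids are within about 0.01 rad of their tins' sides. The side picture shows every flange flat on its rim.
- **Left alone:** The scraper, jar, blue lid and purple tin are at the same pixels as at the start.
- **Forces:** The highest wrist force in the readings was about 6.5 N, as the oblong lid touched down.
- **Failed or disagreeing checks:** The first position fit missed the oblong tin and the large round lid because of a bad starting guess. I fixed that before the arm moved. Before release, the square lid showed 1–2 mm off its predicted place in the side picture, well inside the 8 mm play.

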